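Widen the telescopic sign stand by one hole and hold its lock pin home

TASK

Set up the telescopic sign stand for the next wider sign: from the wooden rack take the spare post as long as the one already mounted and stand it fully down in the empty socket on the sliding section while that is still locked. Then pull the plunger knob up, slide the section outward, away from the mounted post, to the next hole, let the pin drop in, and finish while still holding the knob and pressing it down firmly, pin home and post upright. Leave the other post, jar, tape and screwdriver as they are.

Things in the scene. Friction and masses are not known exactly. Their poses are not given: they have to be found in the camera images.
- stand: telescopic sign stand base fixed to the table: grey foot plate 120x64x9 mm, aluminium bar 26 mm wide along the body's y axis (top 36 mm above table), blind holes 10 mm wide and deep in its top at y = 0, 30 and 60 mm. The pin starts in the hole at y = 0. Origin: on the table under that first hole; z up. Outward = +y. Bar and foot do not move
- fixed_post_top (a point): top centre of the post already mounted on the stand's foot (aluminium, 18 mm diameter, 180 mm long), 206 mm above the table, at x = 0, y = -150 mm of the stand
- next_hole (a point): mouth of the bar's next hole, on the bar's top 36 mm above the table, at y = +30 mm of the stand
- section (a joint): outward travel of the sliding tube section along the stand's +y, m: 0 at the start (pin in first hole), 0.030 in the next hole; limits -0.002 and 0.063; 1 mm play with the pin in a hole; about 3 N friction. A grey slotted sleeve 34 mm wide, 41 mm high over the bar, ending in a 36x36 mm block with the empty socket, 110 mm from the plunger
- plunger (a joint): how far the lock plunger is pulled up, m: 0 with the 8 mm round-nosed pin fully down in a hole, 0.010 when its tip just clears the bar's top, 0.016 at the upper stop. A spring pushes it down with about 6 N at 0 and 10 N at the stop; let go, it drops by itself onto the bar or into a hole. Pressing it home firmly means a push of about 10 N on top of the spring
- knob: black round knob of the lock plunger, with its pin: 26 mm diameter, 24 mm high, vertical axis. Origin: its centre, 78 mm above the table with the pin down. Below it a hexagon housing 22 mm wide (top 57 mm above table) and a bridge block 34x36 mm (top 51 mm). It travels with the section; socket 110 mm away along the stand's +y. Axes as the stand's
- socket_floor (a point): centre of the floor of the empty round socket in the sliding section's end block, 26 mm above the table; the bore is 21 mm wide and 40 mm deep, open at the top. Its axes are those of the stand
- socket_mouth (a point): centre of that socket's mouth, at the top of the end block, 66 mm above the table
- rack: wooden rack, a block 150 x 60 x 50 mm fixed to the table, with three round holes 19.5 mm wide and 42 mm deep (floor 8 mm above the table) in a row along its x axis, at x = -45, 0 and +45 mm; the middle one is empty. Origin: centre of its underside
- long_post: the spare post that matches the mounted one: aluminium tube with black end caps, 18 mm diameter, 180 mm long, about 0.12 kg, standing upright in one of the outer holes of the rack. Origin: centre of its foot; z runs up its axis to the top
- short_post: the other spare post, of the same make but only 130 mm long, in the other outer hole of the rack. Not wanted. Origin: centre of its foot; z up its axis
- jar: green stoneware jar, 120 mm wide, 110 mm high, standing behind the work; leave it alone. Origin: centre of its underside
- tape: roll of beige masking tape lying flat, 103 mm wide, 25 mm high; leave it alone. Origin: centre of its underside
- driver: screwdriver with a yellow handle lying behind the stand, 191 mm long; leave it alone. Origin: under its middle

How it is judged:
By the outcome, as a careful person would: the job done as asked, in the order asked, and still so for the second after the job is handed in, while the arm keeps its last pose, push and grip.
It also fails if it takes over 51 s, if anything falls off the work surface, if the arm or the gripper's body presses on something with over 40 N, if the wrist force passes 120 N, or if a joint passes its speed limit or range.

ROBOT

A 6-joint arm with a two-finger parallel gripper is mounted at the origin on a cart in front of the work surface, level with it; the furniture and walls round the work are solid. World frame = base frame: x ahead of the robot, y to its left, z up, the work surface at z = 0. Lengths are in m, angles in degrees, forces in N, time in s.
With the tool pointing down it reaches from about 0.3 to 0.75 m from the base axis. Payload 8.5 kg.
Tool frame: the origin (TCP) lies midway between the tips of the shut fingers; the grasp point (between the pads) lies 19 mm behind it (env.pinch_z is the z of the grasp point in the tool frame, in m); z points along the fingers, y is the line along which they close (so a half turn about z gives the same grasp; the last joint's range is limited). The gripper opens to 85 mm and grips with 20 to 120 N. Pads are 22 mm wide; open, the fingers measure 114 mm over their backs; the gripper's body (76 mm by 85 mm) begins 54 mm behind the grasp point. The pads swing forward as they close: fully open they stand 13 mm farther back than shut.
Start: joints at [53.039, 21.807, 74.336, -0, 83.858, -12.336], TCP at [0.229, 0.5, 0.231] pointing down, gripper open.
Joint ranges: [-178.18, 178.18], [-50.72, 133.34], [12.68, 142.11], [-81.47, 261.47], [9.98, 163.14], [-165.26, 165.26]. Speed limits (degrees/s): [136.94, 136.94, 180, 180, 180, 180].

INTERFACE

Orientations are given as a 3x3 rotation matrix whose columns are the frame's x, y, z axes.
In Python, from rig import env gives the robot as it stands.
- The arm moves only by the tool arm_command, never from a script. Its argument "deltas" is a list of rows, each an object of numbers: "rx", "ry", "rz": the turn, a rotation vector about the tool's x, y, z in rad; "dx", "dy", "dz": the shift along the tool's x, y, z in m; "fingers": the finger opening in m, from 0 to 0.0854. In form: [{"rx": .., "ry": .., "rz": .., "dx": .., "dy": .., "dz": .., "fingers": ..}, ...]. A call has 1 to 12 rows; each row shifts and turns the commanded pose from where the row before left it, along the tool's axes as they then stand; what a row does not reach is not made up. A row lasts 1/10 s, in which the tool goes at most 50 mm and 8.59 degrees, less where a joint would pass 70% of its speed; a pose out of reach is approached as far as the arm can. A call is refused whole if a number of a shift passes 0.05 or a number of a turn 0.15, either way. A call with a gripper value outside its range is refused whole. The fingers move at their own pace and stop on an object; "squeeze" is the grip in N (left out, the last holds). Time passes only in rows, so rows that do not move let the fingers close. It gives the time, the measured TCP pose, the force, the opening and the grip force at its end, in the units of the state.
- env.observe(): the state, without advancing time (a new reading comes with each control period).
- env.get_image(name): name is "scene" or "top" or "wrist"; returns a dict with "color" (384x512x3 uint8, blue, green, red), "camera_matrix" (3x3 intrinsics, pixels), "eye" and "orientation" of the camera in the world. Camera axes: x right, y up, looking along -z (the intrinsics and any distortion apply to the point x, -y, -z); pixel columns grow to the right and rows downward; lengths in m; the calibration is good to about 2 mm. A picture is of the moment at which its call begins. There is no depth.
- env.close_job(): hands the job in; it is judged then, once.
Trained networks look in a picture, given as the dict that the camera call returned (one of the last four; its "shot" number tells which), for a name from the list of things; names that differ only in an ending like _2 or _b are one class to them, and where a whole thing is asked for, a point or a joint stands for the part that bears it (a point fixed in the world has none). Each returns a list of dicts, best first, with "p" (0 to 1); they miss things now and then, are a little off and sometimes report something else, mostly with a low value. They report only what shows in the picture. A call takes as long as a camera call.
- env.look_for(query, picture): "box" ([left, top, right, bottom] in pixels, round what is visible of it).
- env.tip_of(query, picture): "location" ([column, row] in pixels: a listed point, or the origin of a listed thing).
The state is a dict: "time_s": time; "q": joint angles; "qvel": joint speeds; "joint_efforts": joint torques, N m; "position": TCP position; "tool_rot": TCP orientation; "ft_force": force on the tool from outside, world axes, zero at the start; "wrist_torque": the same for the moment, N m; "grip_width": finger opening in m; "gripper_force": force on a finger pad.
Only numpy, scipy, OpenCV 4.12 (cv2) and the standard library are available. Lean on these libraries where they do the work, as an engineer would, in place of code of your own. Each camera call takes 0.05 s, during which the arm holds its last target. There are 200 camera calls.

## Working session

There is one attempt and no reset: what is moved stays moved. The work goes in short steps, Python scripts to look and compute and a tool call to move; the robot and the scene stay as the last step left them, time stands still between calls to the robot, and variables do not carry over. Pictures are saved under pics/ and viewed, at most 10 in all, crops included, and the job is handed in when it is done.

Besides the shell and the picture viewer there is one more tool, called after ">>>" as name(argument=value, ...) on one line, values as JSON. arm_command: Moves the arm, as the interface text tells. Its arguments: {"type":"object","properties":{"deltas":{"type":"array"},"squeeze":{"type":"number"}},"required":["deltas"]}

```bash
mkdir -p pics
cat > h.py <<'E'
import numpy as np, cv2
from rig import env
def ray(p,uv):
    K=np.array(p["camera_matrix"]);d=np.linalg.solve(K,[uv[0],uv[1],1.]);d=np.array([d[0],-d[1],-d[2]])
    return np.array(p["eye"]),np.array(p["orientation"])@d
def atz(p,uv,z):
    e,d=ray(p,uv);return e+d*(z-e[2])/d[2]
def proj(p,X):
    c=np.array(p["orientation"]).T@(np.array(X)-np.array(p["eye"]));v=np.array(p["camera_matrix"])@[c[0],-c[1],-c[2]];return v[:2]/v[2]
def tri(obs):
    A=np.zeros((3,3));b=np.zeros(3)
    for p,uv in obs:
        e,d=ray(p,uv);d=d/np.linalg.norm(d);M=np.eye(3)-np.outer(d,d);A+=M;b+=M@e
    return np.linalg.solve(A,b)
E
python3 - <<'E'
from h import *
np.set_printoptions(precision=4,suppress=True)
Z=dict(stand=0,fixed_post_top=.206,next_hole=.036,knob=.078,socket_mouth=.066,rack=0,long_post=.008,short_post=.008,jar=0,tape=0,driver=0)
for n in("scene","top"):
    p=env.get_image(n);cv2.imwrite(f"pics/{n}0.png",p["color"]);print(n,p.get("dist"),list(p),np.array(p["eye"]))
    for q,z in Z.items():
        r=env.tip_of(q,p)[:2]
        for k in r: print(q,np.round(k["location"],1),round(k["p"],2),atz(p,k["location"],z))
    for q in("long_post","short_post","rack","knob"):
        for k in env.look_for(q,p)[:2]:print("box",q,np.round(k["box"],1),round(k["p"],2))
s=env.observe();print(s["time_s"],s["position"],s["tool_rot"],env.pinch_z)
E
```

```text
scene None ['color', 'camera_matrix', 'eye', 'orientation', 'shot'] [-0.3128 -0.5496  0.8519]
stand [245.5 246.2] 0.86 [ 0.4792 -0.0196  0.    ]
fixed_post_top [291.9 201. ] 0.61 [ 0.4676 -0.1574  0.206 ]
next_hole [233.  231.5] 0.73 [0.4776 0.0168 0.036 ]
knob [244.2 221.1] 0.65 [ 0.4855 -0.0145  0.078 ]
socket_mouth [209.6 210. ] 0.62 [0.4913 0.0994 0.066 ]
rack [151.4 207.1] 0.65 [0.4845 0.3106 0.    ]
long_post [139.7 213. ] 0.8 [0.4389 0.3129 0.008 ]
long_post [261.1 198.6] 0.25 [0.672  0.0473 0.008 ]
short_post [157.8 197.4] 0.58 [0.5233 0.3181 0.008 ]
jar [334.3 215.7] 0.79 [ 0.7143 -0.1688  0.    ]
tape [353.1 300.9] 0.73 [ 0.4457 -0.3327  0.    ]
driver [259.2 198.4] 0.79 [0.6794 0.0584 0.    ]
box long_post [127.3 157.9 145.  203.4] 0.8
box long_post [200.5 199.9 313.5 290.4] 0.55
box short_post [151.  158.4 160.9 187.2] 0.72
box rack [125.9 179.7 176.5 224.5] 0.62
box rack [200.3 200.5 316.  287.4] 0.47
box knob [235.5 216.5 250.  229.4] 0.63
top None ['color', 'camera_matrix', 'eye', 'orientation', 'shot'] [ 0.3658 -0.012   1.3678]
stand [261.2 226.4] 0.95 [ 0.4831 -0.009
[... 311 characters left out ...]
 [0.4597 0.0923 0.066 ]
rack [171.7 222.7] 0.61 [0.5029 0.318  0.    ]
long_post [174.6 239.7] 0.52 [0.4404 0.3043 0.008 ]
short_post [174.1 213.9] 0.53 [0.5342 0.3078 0.008 ]
jar [298.7 161.4] 0.65 [ 0.7225 -0.1537  0.    ]
tape [173.2 216.2] 0.31 [0.5267 0.3129 0.    ]
driver [261.8 229.4] 0.62 [ 0.4722 -0.011   0.    ]
driver [246.3 174.5] 0.57 [0.6771 0.0422 0.    ]
box long_post [159.1 232.8 175.7 241.1] 0.45
box short_post [162.2 209.  170.5 217.6] 0.43
box rack [159.4 198.4 180.4 248.6] 0.59
box rack [228.4 212.9 316.5 245. ] 0.55
box knob [262.5 224.5 269.2 230.6] 0.45
1.6 [0.2292 0.5    0.2313] [[-0.9091  0.4167 -0.    ]
 [ 0.4167  0.9091 -0.    ]
 [-0.     -0.     -1.    ]] -0.0187
```

View pics/scene0.png

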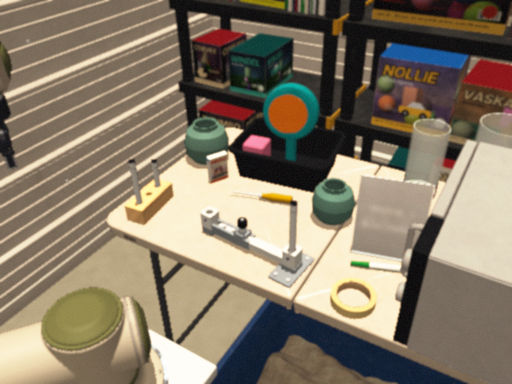

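View pics/top0.png

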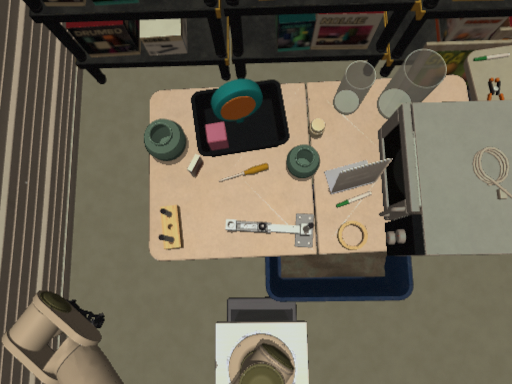

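The scene view shows the rack at about (150,205), with the long post nearer the robot at about (136,180) and the short one behind it at (156,172). The stand runs from the socket at (209,213), past the knob at (243,222), to the fixed post at (293,225). Scene and top disagree by about 10 mm, so I'll refine with the wrist camera.

Run:
```python
from h import *
np.set_printoptions(precision=4,suppress=True)
p=env.get_image("wrist");s=env.observe();R=np.array(s["tool_rot"])
print(R.T@(np.array(p["eye"])-s["position"]),R.T@np.array(p["orientation"]),p["camera_matrix"])
for X in([.44,.31,.188],[.53,.315,.138],[.49,.313,.05]):print(proj(p,X))
```

```text
[ 0.0764  0.0015 -0.1424] [[-0.      0.9525  0.3045]
 [ 1.      0.0002 -0.0004]
 [-0.0004  0.3045 -0.9525]] [[309.5424   0.     254.8097]
 [  0.     309.5424 192.4687]
 [  0.       0.       1.    ]]
[160.1073 492.8022]
[216.0211 484.8777]
[209.2308 391.0378]
```

>>> arm_command(deltas=[{"rz":-0.143,"dz":-0.016},{"rz":-0.143,"dz":-0.016},{"rz":-0.143,"dz":-0.017},{"dx":-0.0344,"dy":-0.0271},{"dx":-0.0344,"dy":-0.0271},{"dx":-0.0344,"dy":-0.0271},{"dx":-0.0344,"dy":-0.0271},{"dx":-0.0344,"dy":-0.0271},{"dx":-0.0344,"dy":-0.0271},{"dx":-0.0344,"dy":-0.0271},{"dx":0},{"dx":0}])

```text
invalid input
```

Run:
```python
from h import *
np.set_printoptions(precision=4,suppress=True)
p=env.get_image("wrist");s=env.observe();print(s["time_s"],s["position"],s["tool_rot"])
cv2.imwrite("pics/w1.png",p["color"])
for q,z in dict(rack=0,long_post=.008,short_post=.008,socket_mouth=.066).items():
    for k in env.tip_of(q,p)[:2]: print(q,np.round(k["location"],1),round(k["p"],2),atz(p,k["location"],z))
    for k in env.look_for(q,p)[:2]:print("box",q,np.round(k["box"],1),round(k["p"],2))
for X in([.44,.31,.188],[.44,.31,.05],[.53,.315,.138],[.49,.313,.05]):print(proj(p,X))
```

```text
1.7 [0.2292 0.5    0.2313] [[-0.9091  0.4167 -0.    ]
 [ 0.4167  0.9091 -0.0001]
 [ 0.     -0.0001 -1.    ]]
rack [213.1 361. ] 0.58 [0.4892 0.3122 0.    ]
box rack [162.4 315.1 224.1 367. ] 0.85
[160.1073 492.8021]
[190.1307 366.0221]
[216.0211 484.8777]
[209.2308 391.0378]
```

View pics/w1.png

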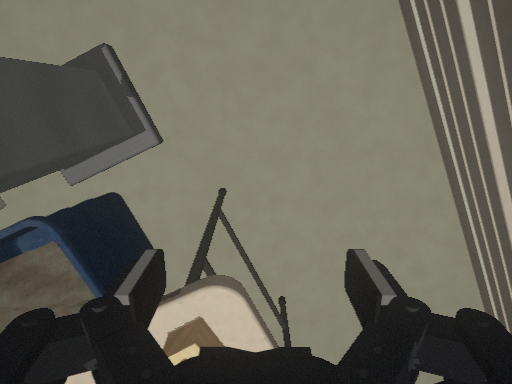

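The wrist view only shows floor, with the rack just appearing at (190,350), and the move was refused. I'll resend it with every row complete.

>>> arm_command(deltas=[{"rx":0,"ry":0,"rz":-0.143,"dx":0,"dy":0,"dz":-0.016,"fingers":0.085},{"rx":0,"ry":0,"rz":-0.143,"dx":0,"dy":0,"dz":-0.016,"fingers":0.085},{"rx":0,"ry":0,"rz":-0.143,"dx":0,"dy":0,"dz":-0.017,"fingers":0.085},{"rx":0,"ry":0,"rz":0,"dx":-0.0344,"dy":-0.0271,"dz":0,"fingers":0.085},{"rx":0,"ry":0,"rz":0,"dx":-0.0344,"dy":-0.0271,"dz":0,"fingers":0.085},{"rx":0,"ry":0,"rz":0,"dx":-0.0344,"dy":-0.0271,"dz":0,"fingers":0.085},{"rx":0,"ry":0,"rz":0,"dx":-0.0344,"dy":-0.0271,"dz":0,"fingers":0.085},{"rx":0,"ry":0,"rz":0,"dx":-0.0344,"dy":-0.0271,"dz":0,"fingers":0.085},{"rx":0,"ry":0,"rz":0,"dx":-0.0344,"dy":-0.0271,"dz":0,"fingers":0.085},{"rx":0,"ry":0,"rz":0,"dx":-0.0344,"dy":-0.0271,"dz":0,"fingers":0.085},{"rx":0,"ry":0,"rz":0,"dx":0,"dy":0,"dz":0,"fingers":0.085},{"rx":0,"ry":0,"rz":0,"dx":0,"dy":0,"dz":0,"fingers":0.085}], squeeze=40)

```text
time_s: 3.3
position: [0.4702, 0.3096, 0.28]
tool_rot: [[-1.0, 0.003, -0.001], [0.003, 1.0, 0.0], [0.001, 0.0, -1.0]]
ft_force: [0.2, -0.4, -0.7]
grip_width: 0.0849
gripper_force: 0.0
```

```bash
cat > look.py <<'E'
import sys
from h import *
np.set_printoptions(precision=4,suppress=True)
p=env.get_image("wrist");s=env.observe();print(s["time_s"],s["position"],s["tool_rot"],s["ft_force"],s["grip_width"],s["gripper_force"])
cv2.imwrite(f"pics/{sys.argv[1]}.png",p["color"])
Z=dict(stand=0,fixed_post_top=.206,next_hole=.036,knob=.078,socket_mouth=.066,socket_floor=.026,rack=0,long_post=.008,short_post=.008)
for q in sys.argv[2:]:
    for k in env.tip_of(q,p)[:2]: print(q,np.round(k["location"],1),round(k["p"],2),atz(p,k["location"],Z[q]))
    for k in env.look_for(q,p)[:2]:print("box",q,np.round(k["box"],1),round(k["p"],2))
E
python3 look.py w2 rack long_post short_post socket_mouth
```

```text
3.35 [0.4695 0.3102 0.2802] [[-1.      0.001  -0.0005]
 [ 0.001   1.      0.0001]
 [ 0.0005  0.0001 -1.    ]] [-0.609  -0.1449 -0.3785] 0.08482971335608742 0.0
rack [253.5 164.1] 0.95 [0.4878 0.3085 0.    ]
box rack [226.4 105.3 285.2 230.4] 0.85
box rack [  0.  146.9 117.  192.4] 0.24
long_post [251.9 130.1] 0.96 [0.4403 0.3066 0.008 ]
long_post [ 22.2 163.3] 0.66 [ 0.4841 -0.007   0.008 ]
box long_post [238.  128.3 260.1 170.1] 0.83
short_post [261.5 195.5] 0.73 [0.5312 0.3197 0.008 ]
box short_post [251.7 196.  272.4 244.7] 0.78
socket_mouth [ 75.9 179.1] 0.67 [0.4909 0.097  0.066 ]
socket_mouth [250.7 130.1] 0.67 [0.4338 0.3058 0.066 ]
box socket_mouth [  0.  149.2 115.5 192. ] 0.77
box socket_mouth [  0.3 151.7 115.8 191.2] 0.42
```

View pics/w2.png

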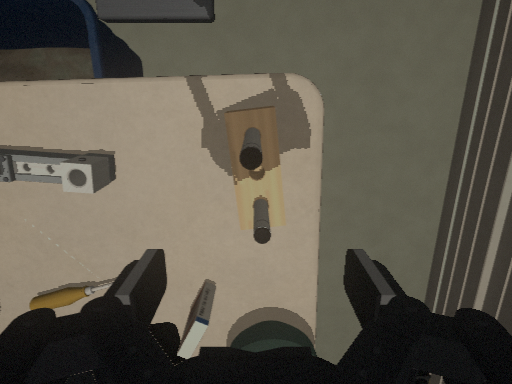

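The wrist view shows the long post's top at (251,158) and the short one's at (262,234), with the socket at (77,178). Feet 92 mm apart (90 expected), so the measurement is consistent. Next is the grasp near the top.

>>> arm_command(deltas=[{"rx":0,"ry":0,"rz":0,"dx":0.029,"dy":-0.0024,"dz":0.01,"fingers":0.085},{"rx":0,"ry":0,"rz":0,"dx":0,"dy":0,"dz":0.04,"fingers":0.085},{"rx":0,"ry":0,"rz":0,"dx":0,"dy":0,"dz":0.04,"fingers":0.085},{"rx":0,"ry":0,"rz":0,"dx":0,"dy":0,"dz":0.035,"fingers":0.085},{"rx":0,"ry":0,"rz":0,"dx":0,"dy":0,"dz":0.024,"fingers":0.085},{"rx":0,"ry":0,"rz":0,"dx":0,"dy":0,"dz":0,"fingers":0.03},{"rx":0,"ry":0,"rz":0,"dx":0,"dy":0,"dz":0,"fingers":0.01},{"rx":0,"ry":0,"rz":0,"dx":0,"dy":0,"dz":0,"fingers":0.01},{"rx":0,"ry":0,"rz":0,"dx":0,"dy":0,"dz":0,"fingers":0.01},{"rx":0,"ry":0,"rz":0,"dx":0,"dy":0,"dz":0,"fingers":0.01},{"rx":0,"ry":0,"rz":0,"dx":0,"dy":0,"dz":0,"fingers":0.01}], squeeze=60)

```text
time_s: 4.85
position: [0.4414, 0.3076, 0.1326]
tool_rot: [[-1.0, 0.001, 0.002], [0.001, 1.0, 0.0], [-0.002, 0.0, -1.0]]
ft_force: [-0.5, -2.2, 6.5]
grip_width: 0.0166
gripper_force: 58.5
```

>>> arm_command(deltas=[{"rx":0,"ry":0,"rz":0,"dx":0,"dy":0,"dz":-0.02,"fingers":0.01},{"rx":0,"ry":0,"rz":0,"dx":0,"dy":0,"dz":-0.04,"fingers":0.01},{"rx":0,"ry":0,"rz":0,"dx":0,"dy":0,"dz":-0.04,"fingers":0.01},{"rx":0,"ry":0,"rz":0,"dx":-0.01,"dy":-0.035,"dz":0,"fingers":0.01},{"rx":0,"ry":0,"rz":0,"dx":-0.014,"dy":-0.04,"dz":0,"fingers":0.01},{"rx":0,"ry":0,"rz":0,"dx":-0.01,"dy":-0.04,"dz":0,"fingers":0.01},{"rx":0,"ry":0,"rz":0,"dx":-0.01,"dy":-0.035,"dz":0,"fingers":0.01},{"rx":0,"ry":0,"rz":0,"dx":0,"dy":0,"dz":0,"fingers":0.01},{"rx":0,"ry":0,"rz":0,"dx":0,"dy":0,"dz":0,"fingers":0.01},{"rx":0,"ry":0,"rz":0,"dx":0,"dy":0,"dz":0,"fingers":0.01}])

```text
time_s: 5.85
position: [0.4844, 0.1584, 0.2314]
tool_rot: [[-1.0, 0.0, -0.0], [0.0, 1.0, 0.0], [0.0, 0.0, -1.0]]
ft_force: [-0.3, 0.4, -0.4]
grip_width: 0.0166
gripper_force: 59.0
```

```bash
python3 look.py w3 long_post socket_mouth socket_floor knob stand next_hole fixed_post_top
```

```text
5.9 [0.4843 0.1586 0.2314] [[-1.     -0.0006 -0.    ]
 [-0.0006  1.      0.0002]
 [ 0.      0.0002 -1.    ]] [ 0.4816  0.8778 -1.8092] 0.0163663724925574 58.96603882312775
long_post [250.9 184. ] 0.88 [0.5146 0.1545 0.008 ]
box long_post [228.5 175.1 279.2 348.2] 0.74
box long_post [355.   91.  433.2 236.5] 0.72
socket_mouth [195.  174.3] 0.88 [0.4874 0.098  0.066 ]
box socket_mouth [ 64.1 140.9 219.6 193.9] 0.79
socket_floor [200.8 165.3] 0.72 [0.487  0.0973 0.026 ]
box socket_floor [ 62.9 144.2 218.3 190.4] 0.79
knob [ 78.2 172.5] 0.74 [ 0.4825 -0.0143  0.078 ]
knob [123.6 164.7] 0.25 [0.4747 0.0313 0.078 ]
box knob [ 61.3 155.2  97.4 188.9] 0.97
stand [114.2 156.6] 0.67 [ 0.482  -0.0125 -0.    ]
box stand [ 61.7 141.1 220.6 190.6] 0.62
box stand [  1.1  97.2 219.7 196.8] 0.58
next_hole [127.4 163.7] 0.86 [0.4829 0.0176 0.036 ]
next_hole [193.7 173.7] 0.25 [0.4944 0.0906 0.036 ]
box next_hole [  0.   96.9 222.1 195.3] 0.8
box fixed_post_top [  0.   95.8 219.4 195.8] 0.76
```

View pics/w3.png

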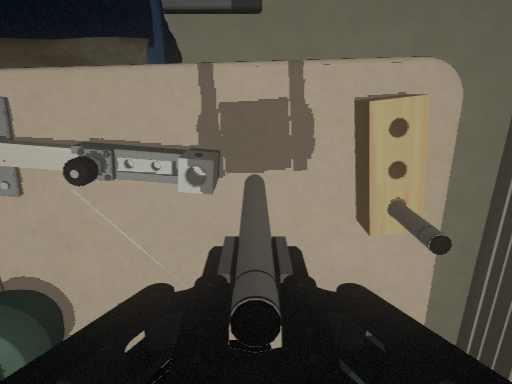

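The post is held, with its foot at about (252,180). The socket mouth is near (195,175) and the knob near (80,171). Now I'll zoom in to check the socket and the post's lean.

Run:
```python
from h import *
p=env.get_image("wrist");s=env.observe();print(s["position"])
P=np.array(s["position"])
f=P-[0,0,.1246];print("foot exp",proj(p,f),"top",proj(p,f+[0,0,.18]))
im=p["color"][130:220,160:280];im=cv2.convertScaleAbs(im,alpha=1.6,beta=20)
c=cv2.resize(im,None,fx=6,fy=6,interpolation=cv2.INTER_CUBIC)
def draw(C,z,r,col):
    t=np.linspace(0,2*np.pi,40);pts=[proj(p,[C[0]+r*np.cos(a),C[1]+r*np.sin(a),z]) for a in t]
    pts=(np.array(pts)-[160,130]+.5)*6;cv2.polylines(c,[np.int32(pts)],True,col,1)
draw((.4872,.0978),.066,.0105,(0,0,255)); draw((.4872,.0978),.026,.0105,(0,255,255)); draw(f,f[2],.009,(0,255,0))
cv2.imwrite("pics/c3.png",c)
```

```text
[0.48470507 0.15763055 0.23132446]
foot exp [253.87982385 182.33947301] top [252.44726992 326.19827258]
```

View pics/c3.png

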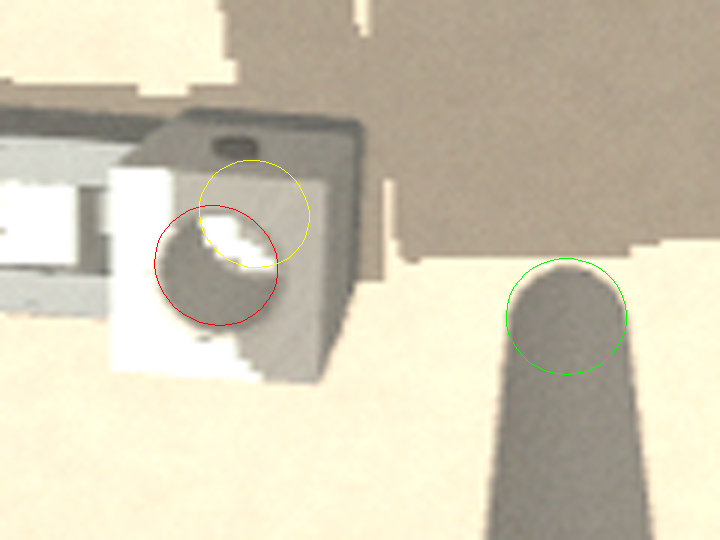

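The hole's true centre is about 1.1 mm +x and 1 mm +y of the red circle. The post's foot is about 0.9 mm +x of nominal, with no real lean. Moving over the socket and lowering to just above the mouth.

>>> arm_command(deltas=[{"rx":0,"ry":0,"rz":0,"dx":-0.0029,"dy":-0.03,"dz":0,"fingers":0.01},{"rx":0,"ry":0,"rz":0,"dx":0,"dy":-0.029,"dz":0,"fingers":0.01},{"rx":0,"ry":0,"rz":0,"dx":0,"dy":0,"dz":0.02,"fingers":0.01},{"rx":0,"ry":0,"rz":0,"dx":0,"dy":0,"dz":0.017,"fingers":0.01},{"rx":0,"ry":0,"rz":0,"dx":0,"dy":0,"dz":0,"fingers":0.01},{"rx":0,"ry":0,"rz":0,"dx":0,"dy":0,"dz":0,"fingers":0.01},{"rx":0,"ry":0,"rz":0,"dx":0,"dy":0,"dz":0,"fingers":0.01}])

```text
time_s: 7.35
position: [0.488, 0.0988, 0.1953]
tool_rot: [[-1.0, 0.001, 0.002], [0.001, 1.0, -0.0], [-0.002, -0.0, -1.0]]
ft_force: [0.4, 0.6, -0.6]
grip_width: 0.0164
gripper_force: 59.3
```

Run:
```python
from h import *
p=env.get_image("wrist");s=env.observe();print(s["position"],s["ft_force"])
P=np.array(s["position"]);f=P-[-.0009,0,.1246]
o=proj(p,f);u,v=int(o[0])-60,int(o[1])-45
im=cv2.convertScaleAbs(p["color"][v:v+90,u:u+120],alpha=1.6,beta=20)
c=cv2.resize(im,None,fx=6,fy=6,interpolation=cv2.INTER_CUBIC)
def draw(C,z,r,col):
    pts=[proj(p,[C[0]+r*np.cos(a),C[1]+r*np.sin(a),z]) for a in np.linspace(0,2*np.pi,40)]
    cv2.polylines(c,[np.int32((np.array(pts)-[u,v]+.5)*6)],True,col,1)
draw(f,.066,.0105,(0,0,255)); draw(f,f[2],.009,(0,255,0))
cv2.imwrite("pics/c4.png",c)
```

```text
[0.4879511  0.09878608 0.1952405 ] [ 0.55645273 -0.5934341  -1.55218823]
```

View pics/c4.png

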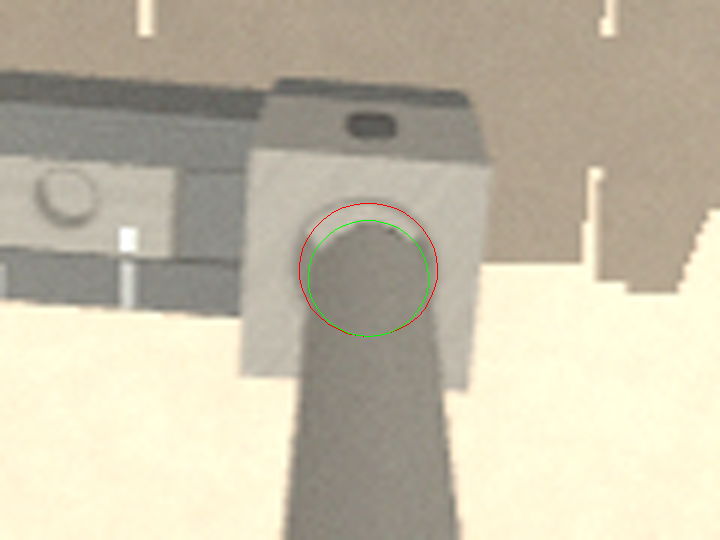

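The mouth's rim matches the red circle predicted for the post, so it is well centred. Lowering.

>>> arm_command(deltas=[{"rx":0,"ry":0,"rz":0,"dx":0,"dy":0,"dz":0.01,"fingers":0.01},{"rx":0,"ry":0,"rz":0,"dx":0,"dy":0,"dz":0.01,"fingers":0.01},{"rx":0,"ry":0,"rz":0,"dx":0,"dy":0,"dz":0.01,"fingers":0.01},{"rx":0,"ry":0,"rz":0,"dx":0,"dy":0,"dz":0.008,"fingers":0.01},{"rx":0,"ry":0,"rz":0,"dx":0,"dy":0,"dz":0.004,"fingers":0.01},{"rx":0,"ry":0,"rz":0,"dx":0,"dy":0,"dz":0.001,"fingers":0.01},{"rx":0,"ry":0,"rz":0,"dx":0,"dy":0,"dz":0,"fingers":0.01}])

```text
time_s: 8.1
position: [0.4875, 0.0986, 0.1513]
tool_rot: [[-1.0, 0.001, -0.0], [0.001, 1.0, -0.0], [0.0, -0.0, -1.0]]
ft_force: [0.8, -1.0, -1.7]
grip_width: 0.0168
gripper_force: 59.3
```

>>> arm_command(deltas=[{"rx":0,"ry":0,"rz":0,"dx":0,"dy":0,"dz":0.001,"fingers":0.01},{"rx":0,"ry":0,"rz":0,"dx":0,"dy":0,"dz":0.001,"fingers":0.01},{"rx":0,"ry":0,"rz":0,"dx":0,"dy":0,"dz":0,"fingers":0.01}])

```text
time_s: 8.4
position: [0.4881, 0.0987, 0.1506]
tool_rot: [[-1.0, 0.001, 0.002], [0.001, 1.0, -0.0], [-0.002, -0.0, -1.0]]
ft_force: [-1.8, -0.9, 8.1]
grip_width: 0.0163
gripper_force: 60.3
```

>>> arm_command(deltas=[{"rx":0,"ry":0,"rz":0,"dx":0,"dy":0,"dz":-0.0005,"fingers":0.06},{"rx":0,"ry":0,"rz":0,"dx":0,"dy":0,"dz":0,"fingers":0.06},{"rx":0,"ry":0,"rz":0,"dx":0,"dy":0,"dz":0,"fingers":0.06},{"rx":0,"ry":0,"rz":0,"dx":0,"dy":0,"dz":-0.025,"fingers":0.06},{"rx":0,"ry":0,"rz":0,"dx":0,"dy":0,"dz":-0.04,"fingers":0.06},{"rx":0,"ry":0,"rz":0,"dx":0,"dy":0,"dz":-0.04,"fingers":0.06},{"rx":0,"ry":0,"rz":0.04,"dx":0,"dy":0,"dz":-0.025,"fingers":0.06},{"rx":0,"ry":0,"rz":0,"dx":0,"dy":-0.035,"dz":0,"fingers":0.06},{"rx":0,"ry":0,"rz":0,"dx":0,"dy":-0.04,"dz":0,"fingers":0.06},{"rx":0,"ry":0,"rz":0,"dx":0,"dy":-0.035,"dz":0,"fingers":0.06},{"rx":0,"ry":0,"rz":0,"dx":0,"dy":0,"dz":0,"fingers":0.06},{"rx":0,"ry":0,"rz":0,"dx":0,"dy":0,"dz":0,"fingers":0.06}])

```text
time_s: 9.6
position: [0.483, -0.0116, 0.2797]
tool_rot: [[-0.999, 0.042, -0.0], [0.042, 0.999, 0.0], [0.0, 0.0, -1.0]]
ft_force: [-0.2, 0.6, 0.5]
grip_width: 0.0603
gripper_force: 0.0
```

```bash
python3 look.py w5 knob socket_mouth long_post next_hole
```

```text
9.65 [ 0.483  -0.0109  0.2798] [[-0.9992  0.041  -0.0002]
 [ 0.041   0.9992  0.0004]
 [ 0.0002  0.0004 -1.    ]] [-0.2589  0.8564  0.3908] 0.06014662494628778 0.0
knob [254.7 161.4] 0.78 [ 0.4802 -0.0106  0.078 ]
box knob [239.9 147.9 267.5 174.5] 0.95
box knob [337.7 154.3 410.8 215.6] 0.46
socket_mouth [347.1 163. ] 0.9 [0.4893 0.0974 0.066 ]
box socket_mouth [228.3 138.1 364.1 180.2] 0.81
long_post [337.8 154.1] 0.75 [0.4898 0.1014 0.008 ]
box long_post [335.6 154.1 410.8 214.2] 0.55
next_hole [274.3 155.4] 0.78 [0.4825 0.014  0.036 ]
next_hole [338.3 156.4] 0.69 [0.4872 0.0947 0.036 ]
box next_hole [ 36.4 101.  364.4 200. ] 0.77
```

View pics/w5.png

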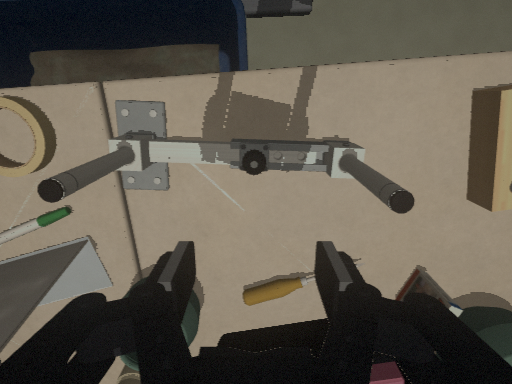

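The spare post stands in the socket, with its top at (400,200). The knob is at (254,161), and the bar's axis is about 4° off world y. Descending onto the knob and gripping.

>>> arm_command(deltas=[{"rx":0,"ry":0,"rz":0.026,"dx":0.0022,"dy":0,"dz":0.02,"fingers":0.06},{"rx":0,"ry":0,"rz":0,"dx":0,"dy":0,"dz":0.045,"fingers":0.06},{"rx":0,"ry":0,"rz":0,"dx":0,"dy":0,"dz":0.045,"fingers":0.06},{"rx":0,"ry":0,"rz":0,"dx":0,"dy":0,"dz":0.045,"fingers":0.06},{"rx":0,"ry":0,"rz":0,"dx":0,"dy":0,"dz":0.04,"fingers":0.06},{"rx":0,"ry":0,"rz":0,"dx":0,"dy":0,"dz":0.02,"fingers":0.06},{"rx":0,"ry":0,"rz":0,"dx":0,"dy":0,"dz":0.006,"fingers":0.06},{"rx":0,"ry":0,"rz":0,"dx":0,"dy":0,"dz":0,"fingers":0.06},{"rx":0,"ry":0,"rz":0,"dx":0,"dy":0,"dz":0,"fingers":0.06}])

```text
time_s: 10.95
position: [0.4816, -0.0113, 0.0599]
tool_rot: [[-0.998, 0.067, 0.002], [0.067, 0.998, -0.001], [-0.002, -0.0, -1.0]]
ft_force: [0.3, 0.7, -0.7]
grip_width: 0.0599
gripper_force: 0.0
```

>>> arm_command(deltas=[{"rx":0,"ry":0,"rz":0,"dx":0,"dy":0,"dz":0,"fingers":0.03},{"rx":0,"ry":0,"rz":0,"dx":0,"dy":0,"dz":0,"fingers":0.018},{"rx":0,"ry":0,"rz":0,"dx":0,"dy":0,"dz":0,"fingers":0.018},{"rx":0,"ry":0,"rz":0,"dx":0,"dy":0,"dz":0,"fingers":0.018},{"rx":0,"ry":0,"rz":0,"dx":0,"dy":0,"dz":0,"fingers":0.018}], squeeze=60)

```text
time_s: 11.45
position: [0.4813, -0.0115, 0.0599]
tool_rot: [[-0.998, 0.067, 0.002], [0.067, 0.998, -0.001], [-0.002, -0.001, -1.0]]
ft_force: [-1.5, -0.9, 7.0]
grip_width: 0.0242
gripper_force: 58.4
```

>>> arm_command(deltas=[{"rx":0,"ry":0,"rz":0,"dx":0,"dy":0,"dz":0,"fingers":0.015},{"rx":0,"ry":0,"rz":0,"dx":0,"dy":0,"dz":-0.004,"fingers":0.015},{"rx":0,"ry":0,"rz":0,"dx":0,"dy":0,"dz":-0.005,"fingers":0.015},{"rx":0,"ry":0,"rz":0,"dx":0,"dy":0,"dz":-0.005,"fingers":0.015},{"rx":0,"ry":0,"rz":0,"dx":0,"dy":0,"dz":0,"fingers":0.015},{"rx":0,"ry":0,"rz":0,"dx":0,"dy":0,"dz":0,"fingers":0.015}], squeeze=80)

```text
time_s: 12.05
position: [0.4812, -0.0114, 0.0729]
tool_rot: [[-0.998, 0.067, 0.001], [0.067, 0.998, -0.0], [-0.001, -0.0, -1.0]]
ft_force: [4.2, -4.1, -8.5]
grip_width: 0.0238
gripper_force: 78.8
```

>>> arm_command(deltas=[{"rx":0,"ry":0,"rz":0,"dx":0,"dy":0.003,"dz":0,"fingers":0.015},{"rx":0,"ry":0,"rz":0,"dx":0,"dy":0.005,"dz":0,"fingers":0.015},{"rx":0,"ry":0,"rz":0,"dx":0,"dy":0.005,"dz":0,"fingers":0.015},{"rx":0,"ry":0,"rz":0,"dx":0,"dy":0.005,"dz":0,"fingers":0.015},{"rx":0,"ry":0,"rz":0,"dx":0,"dy":0.004,"dz":0,"fingers":0.015},{"rx":0,"ry":0,"rz":0,"dx":0,"dy":0,"dz":0,"fingers":0.015},{"rx":0,"ry":0,"rz":0,"dx":0,"dy":0,"dz":0,"fingers":0.015}])

```text
time_s: 12.75
position: [0.483, 0.0112, 0.0728]
tool_rot: [[-0.998, 0.067, 0.001], [0.067, 0.998, 0.001], [-0.001, 0.001, -1.0]]
ft_force: [6.3, 1.0, -8.7]
grip_width: 0.0238
gripper_force: 78.9
```

>>> arm_command(deltas=[{"rx":0,"ry":0,"rz":0,"dx":0,"dy":0.004,"dz":0,"fingers":0.015},{"rx":0,"ry":0,"rz":0,"dx":0,"dy":0.004,"dz":0,"fingers":0.015},{"rx":0,"ry":0,"rz":0,"dx":0,"dy":0,"dz":0,"fingers":0.015},{"rx":0,"ry":0,"rz":0,"dx":0,"dy":0,"dz":0.003,"fingers":0.015},{"rx":0,"ry":0,"rz":0,"dx":0,"dy":0,"dz":0.003,"fingers":0.015},{"rx":0,"ry":0,"rz":0,"dx":0,"dy":0,"dz":0,"fingers":0.015},{"rx":0,"ry":0,"rz":0,"dx":0,"dy":0,"dz":0,"fingers":0.015}])

```text
time_s: 13.45
position: [0.4836, 0.0188, 0.0667]
tool_rot: [[-0.998, 0.067, 0.001], [0.067, 0.998, 0.0], [-0.001, 0.0, -1.0]]
ft_force: [6.8, -0.8, -9.3]
grip_width: 0.024
gripper_force: 78.9
```

The knob is 6.8 mm up and still only spring-loaded, so the pin has entered the next hole. Lowering on.

>>> arm_command(deltas=[{"rx":0,"ry":0,"rz":0,"dx":0,"dy":0,"dz":0.003,"fingers":0.015},{"rx":0,"ry":0,"rz":0,"dx":0,"dy":0,"dz":0.003,"fingers":0.015},{"rx":0,"ry":0,"rz":0,"dx":0,"dy":0,"dz":0.001,"fingers":0.015},{"rx":0,"ry":0,"rz":0,"dx":0,"dy":0,"dz":0,"fingers":0.015},{"rx":0,"ry":0,"rz":0,"dx":0,"dy":0,"dz":0,"fingers":0.015}])

```text
time_s: 13.95
position: [0.4836, 0.0186, 0.0602]
tool_rot: [[-0.998, 0.067, 0.002], [0.067, 0.998, -0.0], [-0.002, -0.0, -1.0]]
ft_force: [5.3, -1.9, -0.8]
grip_width: 0.0239
gripper_force: 80.2
```

>>> arm_command(deltas=[{"rx":0,"ry":0,"rz":0,"dx":-0.0004,"dy":0,"dz":0.001,"fingers":0.015},{"rx":0,"ry":0,"rz":0,"dx":0,"dy":0,"dz":0.001,"fingers":0.015},{"rx":0,"ry":0,"rz":0,"dx":0,"dy":0,"dz":0,"fingers":0.015},{"rx":0,"ry":0,"rz":0,"dx":0,"dy":0,"dz":0,"fingers":0.015}])

```text
time_s: 14.35
position: [0.4837, 0.0186, 0.0596]
tool_rot: [[-0.998, 0.067, 0.002], [0.067, 0.998, -0.001], [-0.002, -0.001, -1.0]]
ft_force: [-2.6, -2.0, 18.6]
grip_width: 0.0237
gripper_force: 82.2
```

>>> arm_command(deltas=[{"rx":0,"ry":0,"rz":0,"dx":0,"dy":0,"dz":-0.0003,"fingers":0.015},{"rx":0,"ry":0,"rz":0,"dx":0,"dy":0,"dz":0,"fingers":0.015},{"rx":0,"ry":0,"rz":0,"dx":0,"dy":0,"dz":0,"fingers":0.015}])

```text
time_s: 14.65
position: [0.4836, 0.0186, 0.0597]
tool_rot: [[-0.998, 0.067, 0.002], [0.067, 0.998, -0.001], [-0.002, -0.001, -1.0]]
ft_force: [-1.1, -3.1, 15.1]
grip_width: 0.0237
gripper_force: 82.0
```

Run:
```python
from h import *
F=[]
for n in("scene","wrist","top"):
    p=env.get_image(n);s=env.observe();F.append(s["ft_force"])
    if n!="top":cv2.imwrite(f"pics/f_{n}.png",p["color"])
a=cv2.imread("pics/f_scene.png")[130:300,100:340];b=cv2.imread("pics/f_wrist.png")
cv2.imwrite("pics/f.png",np.vstack([cv2.resize(a,(423,300)),cv2.resize(b,(423,300))]))
print(np.round(F,1),s["position"])
```

```text
[[-0.2 -2.  15.2]
 [-1.5 -1.6 15.3]
 [-0.9 -2.4 15.6]] [0.48365594 0.01856655 0.05971016]
```

View pics/f.png

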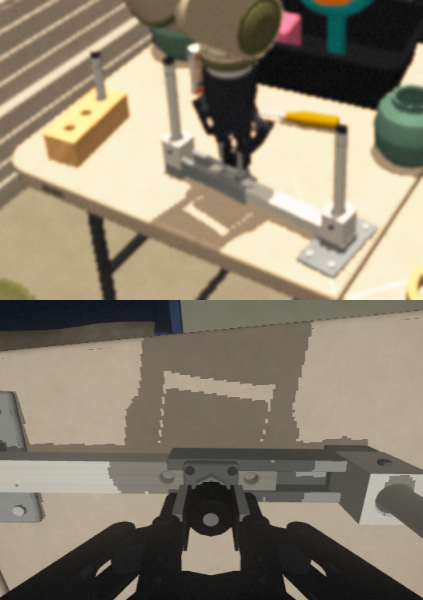

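The picture shows the post upright in the socket and the section moved out about 30 mm. The knob is gripped at its original height, with a steady push of about 15 N.

```bash
python3 -c "
from rig import env
print(env.close_job())"
```

```text
the job is handed in; nothing more can be done
None
```

The job is handed in, verdict not shown: the long post stands upright in the socket, the section is 30 mm out with the pin home in the next hole, and the gripper still holds the knob, pressing it down with about 15 N.

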